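Put the bow tools back on their foam outlines

TASK

Put the four archery workshop tools away: lay the larger wrench, the smaller wrench, the T-shaped bow square and the pliers each flat on the foam mat that shows its own outline, neatly over the outline and with its head at the outline's head. Do not knock over or push aside the amber jar that stands among the tools.

Things in the scene. Friction and masses are not known exactly. Their poses are not given: they have to be found in the camera images.
- large_wrench: larger of two steel combination wrenches: open jaw at the head (+y), small round end at the tail. 9 mm thick, 143 mm long, 31 mm across the head, 0.16 kg. Origin: underside, at the jaw's base; jaw tips at y = +13 mm, tail end at -130 mm. Shank 14 mm wide from y = -28 to -106: grip at y = -50 (balance point), closing along x. Lies flat, head to world +y within 0.45 rad.
- small_wrench: smaller steel combination wrench, same shape: 8 mm thick, 102 mm long, 22 mm across the head, 0.07 kg. Origin: underside, at the jaw's base; jaw tips at y = +9 mm, tail end at -93 mm. Shank 10 mm wide from y = -20 to -75: grip at y = -36 (balance point), closing along x. Lies flat, head to world +y within 0.45 rad.
- bow_square: aluminium T-shaped archery bow square, 9 mm thick, 137 mm long, 0.09 kg: blade 14 mm wide with black marks, crossbar 60 mm (x) by 14 mm at the head. Origin: underside, centre of the crossbar; the blade runs to y = -130 mm. Grip the blade at y = -45 (balance point), closing along x. Lies flat, head to world +y within 0.45 rad.
- pliers: rigid closed pliers, steel jaws at the head, blue handles: 11 mm thick, 137 mm long, 52 mm across the handle ends, 0.15 kg. Origin: underside, between the jaws; jaw tips at y = +13 mm, handle ends at -124 mm. Joint block 24 mm wide spans y = -20 to -52: grip at y = -40, closing along x; balance point near there. Lies flat, head to world +y within 0.45 rad.
- large_wrench_mat: fixed grey foam mat, 80 (x) by 175 mm (y), top 12 mm above the table, with a black silhouette of the larger wrench (4 mm oversize all round). Mats differ only in silhouette. Origin: at table level under the spot where the tool's origin belongs, 18 mm from the mat's +y edge, 157 mm from its -y edge, midway across. The silhouette's head points to +y, as the tool's must.
- small_wrench_mat: fixed grey foam mat, 80 (x) by 175 mm (y), top 12 mm above the table, with a black silhouette of the smaller wrench (4 mm oversize all round). Mats differ only in silhouette. Origin: at table level under the spot where the tool's origin belongs, 18 mm from the mat's +y edge, 157 mm from its -y edge, midway across. The silhouette's head points to +y, as the tool's must.
- bow_square_mat: fixed grey foam mat, 80 (x) by 175 mm (y), top 12 mm above the table, with a black silhouette of the T-shaped bow square (4 mm oversize all round). Mats differ only in silhouette. Origin: at table level under the spot where the tool's origin belongs, 18 mm from the mat's +y edge, 157 mm from its -y edge, midway across. The silhouette's head points to +y, as the tool's must.
- pliers_mat: fixed grey foam mat, 80 (x) by 175 mm (y), top 12 mm above the table, with a black silhouette of the pliers (4 mm oversize all round). Mats differ only in silhouette. Origin: at table level under the spot where the tool's origin belongs, 18 mm from the mat's +y edge, 157 mm from its -y edge, midway across. The silhouette's head points to +y, as the tool's must.
- jar: bystander, not to be handled: loose amber jar of arrow points with a white lid, 34 mm across, 46 mm tall, standing among the tools. Origin: centre of its underside. Other small bystanders nearby are no taller than 46 mm.
Mind the look-alikes: they are no part of the job. Leave any red look-alike of the bow_square_mat alone. Leave any green look-alike of the large_wrench alone.

How it is judged:
By the outcome, as a careful person would: the job done as asked, in the order asked, and still so for the second after the job is handed in, with the robot touching nothing.
It also fails if it takes over 122 s, if anything falls off the work surface, if the arm or the gripper's body presses on something with over 40 N, if the wrist force passes 120 N, or if a joint passes its speed limit or range.

ROBOT

A 6-joint arm with a two-finger parallel gripper is mounted at the origin on the work surface. World frame = base frame: x ahead of the robot, y to its left, z up, the work surface at z = 0. Lengths are in m, angles in rad, forces in N, time in s.
With the tool pointing down it reaches from about 0.35 to 0.85 m from the base axis. Payload 8.1 kg.
Tool frame: the origin (TCP) lies at the centre of the arm's flange, where the gripper is bolted on; the fingertips stand 173 mm ahead of it and the grasp point (between the pads) lies 155 mm ahead of it (env.tip_extent is the y of the fingertips in the tool frame, in m); y points along the fingers, x is the direction in which the jaws open and shut, and the axes are right-handed (so a half turn about y gives the same grasp; the last joint's range is limited). The gripper opens to 85 mm and grips with 20 to 120 N. Pads are 22 mm wide; open, the fingers measure 114 mm over their backs; the gripper's body (76 mm by 85 mm) begins 54 mm behind the grasp point. The pads swing forward as they close: fully open they stand 13 mm farther back than shut.
Start: joints at [-1.337, 0.13, 1.488, -0, 1.523, -0.085], TCP at [0.188, -0.57, 0.405] pointing down, gripper open.
Joint ranges: [-2.96, 2.96], [-0.89, 2.26], [0.02, 2.5], [-1.34, 4.48], [0, 2.73], [-2.66, 2.66]. Speed limits (rad/s): [2.39, 2.39, 2.79, 3.14, 3.14, 3.14].

INTERFACE

Orientations are given as a rotation vector (axis times angle).
In Python, from bench import env, optics, workorder, finder gives the robot as it stands.
- The arm moves only by the shell command python3 -m pendant 'ROWS' [FORCE]. ROWS is JSON, a list of rows, each a list of 7 numbers: the gripper's target within -1 to 1 (fully open at 1, half-way at 0, shut at -1), then the shift along the tool's x, y, z in m, then the turn, a rotation vector about the tool's x, y, z in rad. A call has exactly 5 rows; each row shifts and turns the commanded pose from where the row before left it, along the tool's axes as they then stand; what a row does not reach is not made up. A row lasts 1/12 s, in which the tool goes at most 41.7 mm and 7.16 degrees, less where a joint would pass 70% of its speed; a pose out of reach is approached as far as the arm can. A call is refused whole if a number of a shift passes 0.0417 or a number of a turn 0.125, either way. A call with a gripper value outside its range is refused whole. The fingers move at their own pace and stop on an object; FORCE is the grip in N (left out, the last holds). Time passes only in rows, so rows that do not move let the fingers close, or fill a call up. It gives the time, the measured TCP pose, the force and the opening at its end, in the units of the state.
- env.observe(): the state, without advancing time (a new reading comes with each control period).
- optics.camera(name): name is "side" or "top" or "wrist"; returns a dict with "image" (384x512x3 uint8, red, green, blue), "mtx" (3x3 intrinsics, pixels), "cam_to_world" (4x4, takes a point from camera to world coordinates). Camera axes: x right, y up, looking along -z (the intrinsics and any distortion apply to the point x, -y, -z); pixel columns grow to the right and rows downward; lengths in m; the calibration is good to about 2 mm. The wrist camera is an equidistant fisheye: a pixel r from the principal point sees the ray r / f radians off the axis. A picture is of the moment at which its call begins. There is no depth.
- workorder.sign_off(): hands the job in, once; it reports no verdict.
Trained networks look in the newest picture that a camera, given by its name, has taken for a name from the list of things; names that differ only in an ending like _2 or _b are one class to them, and where a whole thing is asked for, a point or a joint stands for the part that bears it (a point fixed in the world has none). Each returns a list of dicts, best first, with "confidence" (0 to 1); they miss things now and then, are a little off and sometimes report something else, mostly with a low value. They report only what shows in the picture. A call takes as long as a camera call. They do not tell look-alikes from the thing itself.
- finder.spot_in(camera, query): "centre" ([row, column] in pixels, amid what is visible of it).
- finder.outline_of(camera, query): "pixels" (384x512 bool, what is visible of it) and "centre" ([row, column] in pixels, amid what is visible of it).
- finder.place_of(camera, query): "centre" ([row, column] in pixels: a listed point, or the origin of a listed thing).
The state is a dict: "time": time; "joint_positions": joint angles; "joint_velocities": joint speeds; "effort": joint torques, N m; "eef_pos": TCP position; "ee_rot": TCP orientation; "wrist_force": force on the tool from outside, world axes, zero at the start; "torque": the same for the moment, N m; "finger_gap": finger opening in m.
Only numpy, scipy, OpenCV 4.12 (cv2) and the standard library are available. Lean on these libraries where they do the work, as an engineer would, in place of code of your own. Each camera call takes 0.05 s, during which the arm holds its last target. There are 200 camera calls.

## Working session

There is one attempt and no reset: what is moved stays moved. The work goes in short steps, Python scripts to look and compute and a shell command to move; the robot and the scene stay as the last step left them, time stands still between calls to the robot, and variables do not carry over. Pictures are saved under pics/ and viewed, about 12 in all and at most 16, crops included, and the job is handed in when it is done.

```bash
ls; mkdir -p pics; cat > h.py <<'E'
import numpy as np, cv2
from bench import env, optics, workorder, finder
from scipy.spatial.transform import Rotation as R
def ray(c,rc,fish=False):
    K=c["mtx"];T=c["cam_to_world"]
    u=(rc[1]-K[0,2])/K[0,0];v=(rc[0]-K[1,2])/K[1,1]
    if fish:
        r=np.hypot(u,v);s=np.sin(r)/max(r,1e-9);d=np.array([u*s,-v*s,-np.cos(r)])
    else: d=np.array([u,-v,-1.])
    return T[:3,3],T[:3,:3]@d
def onz(c,rc,z,fish=False):
    o,d=ray(c,rc,fish);return o+d*(z-o[2])/d[2]
def save(n,im): cv2.imwrite(f"pics/{n}.png",im[:,:,::-1])
E
python3 - <<'E'
from h import *
c=optics.camera("top");print({k:(v if k!="image" else v.shape) for k,v in c.items()})
save("top1",cv2.resize(c["image"],(800,600)))
s=env.observe();print(s["eef_pos"],s["ee_rot"],s["finger_gap"],R.from_rotvec(s["ee_rot"]).as_matrix())
for n in ["large_wrench","small_wrench","bow_square","pliers"]:
    for q,z in((n,.005),(n+"_mat",.012)):
        for p in finder.place_of("top",q):
            print(q,round(p["confidence"],2),np.round(p["centre"],1),np.round(onz(c,p["centre"],z),4))
for p in finder.place_of("top","jar"): print("jar",p,onz(c,p["centre"],0))
E
```

```text
pics
{'image': (384, 512, 3), 'mtx': array([[365.12520717,   0.        , 254.53884359],
       [  0.        , 365.12520717, 191.64932308],
       [  0.        ,   0.        ,   1.        ]]), 'cam_to_world': array([[ 0.01479202,  0.99167979, -0.12787645,  0.28156687],
       [-0.99971421,  0.01226592, -0.02051923,  0.16095044],
       [-0.01877998,  0.12814342,  0.99157782,  1.19941903],
       [ 0.        ,  0.        ,  0.        ,  1.        ]])}
[ 0.18803373 -0.56952591  0.40364167] [-1.34208918  0.9722369  -0.96986295] 0.08537789447459283 [[ 3.13428300e-01 -4.59961182e-04  9.49611757e-01]
 [-9.49610044e-01  1.80854732e-03  3.13428611e-01]
 [-1.86158279e-03 -9.99998259e-01  1.30066152e-04]]
large_wrench 0.69 [205.5 392. ] [ 0.3956 -0.2632  0.005 ]
large_wrench 0.61 [233.6 410.8] [ 0.3054 -0.3203  0.005 ]
large_wrench_mat 0.86 [132.6 328.3] [ 0.6364 -0.0577  0.012 ]
small_wrench 0.43 [186.4 325.7] [ 0.4559 -0.0484  0.005 ]
small_wrench_mat 0.56 [148.1 395.8] [ 0.5857 -0.2795  0.012 ]
bow_square 0.69 [191.9 251.6] [0.4346 0.1954 0.005 ]
bow_square_mat 0.9 [260.5 191.7] [0.2092 0.3841 0.012 ]
bow_square_mat 0.8 [132.1 251.7] [0.6358 0.198  0.012 ]
bow_square_mat 0.78 [179.4 101.8] [0.4694 0.6933 0.012 ]
pliers 0.71 [205.  192.2] [0.3887 0.3904 0.005 ]
pliers_mat 0.56 [143.4 181.2] [0.5946 0.4336 0.012 ]
jar {'centre': [188.3, 307.5], 'confidence': 0.57} [0.44958347 0.01073887 0.        ]
```

View pics/top1.png

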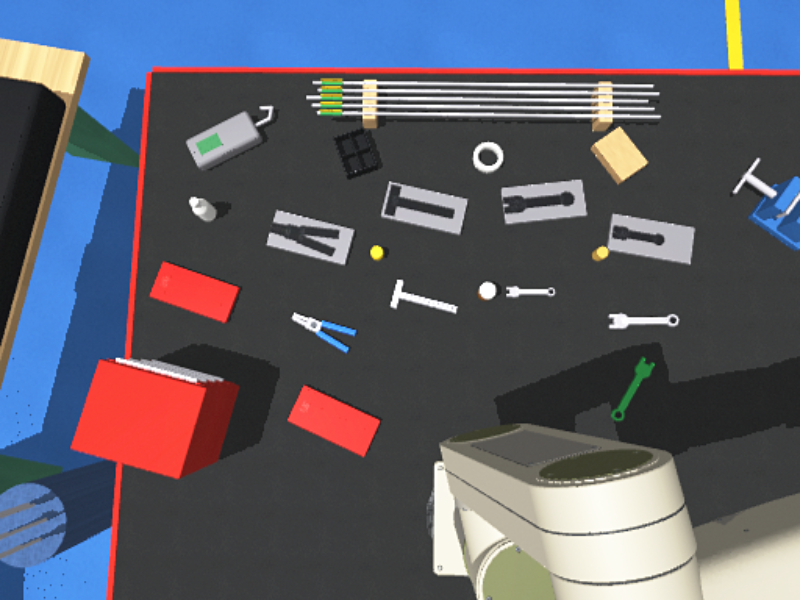

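The picture shows the following (pixels in the 800x600 view):

- **Large wrench:** candidates are the steel one at (643,320) and the green look-alike at (632,390). I choose steel.
- **Small wrench:** only the one at (530,292).
- **Bow square:** (423,297). The white T on the blue stand at (760,178) is off to the side and not on the work area.
- **Pliers:** (323,330).
- **Mats:** pliers (310,237), bow square (425,207), large wrench (544,201), small wrench (651,239). The red look-alikes at (195,292) and (335,420) are left alone.
- **Jar:** (487,291), right next to the small wrench's jaw.

```bash
cat > meas.py <<'E'
from h import *
S=dict(large_wrench=(13,-130,9),small_wrench=(9,-93,8),bow_square=(7,-130,9),pliers=(13,-124,11))
def axis(c,m,z,fish=False):
    rc=np.argwhere(m); P=np.array([onz(c,p,z,fish)[:2] for p in rc]).astype(np.float32)
    return P
if __name__=="__main__":
    c=optics.camera("top");im=c["image"]
    for n,(h,t,th) in S.items():
        for q,z in((n,th/1000),(n+"_mat",.012)):
            for o in finder.outline_of("top",q):
                col=im[o["pixels"]].mean(0)
                P=axis(c,o["pixels"],z); mu=P.mean(0)
                (cx,cy),(w,l),a=cv2.minAreaRect(P); b=cv2.boxPoints(((cx,cy),(w,l),a))
                e=max(b[1]-b[0],b[2]-b[1],key=np.linalg.norm); e=e/np.linalg.norm(e); e*=np.sign(e[1])
                s=(P-[cx,cy])@e; yaw=np.arctan2(-e[0],e[1])
                _,v=np.linalg.eigh(np.cov(P.T));d=v[:,1]*np.sign(v[1,1])
                if q.endswith("mat"): org=np.array([cx,cy])+e*(.0875-.018)
                else: org=np.array([cx,cy])+e*((s.max()+s.min())/2-(h+t)/2000)
                print(q,round(o["confidence"],2),np.round(o["centre"]),col.astype(int),"rect",np.round(sorted((w,l)),3),"org",np.round(org,4),"yaw",round(float(yaw),3),"pca",round(float(np.arctan2(-d[0],d[1])),3))
    K=cv2.resize(im[160:260,160:460],(800,267),interpolation=cv2.INTER_CUBIC);save("crop1",K)
E
python3 meas.py
```

```text
large_wrench 0.77 [248. 406.] [ 39 109  56] rect [0.03  0.138] org [ 0.204  -0.2655] yaw 1.047 pca 1.022
large_wrench 0.51 [202. 405.] [227 226 230] rect [0.026 0.142] org [ 0.3969 -0.2649] yaw 0.013 pca 0.03
large_wrench 0.37 [149. 201.] [145 145 150] rect [0.084 0.176] org [0.5833 0.4323] yaw -0.245 pca -0.247
large_wrench_mat 0.95 [130. 352.] [148 147 154] rect [0.081 0.177] org [ 0.6422 -0.0525] yaw 0.12 pca 0.121
small_wrench 0.58 [187. 338.] [232 231 234] rect [0.017 0.095] org [ 0.4552 -0.051 ] yaw 0.012 pca 0.026
small_wrench_mat 0.78 [153. 415.] [162 161 167] rect [0.083 0.181] org [ 0.584  -0.2772] yaw -0.173 pca -0.187
bow_square 0.73 [195. 259.] [236 236 237] rect [0.056 0.134] org [0.4522 0.1942] yaw -0.457 pca -0.262
bow_square 0.73 [153. 416.] [163 162 168] rect [0.083 0.179] org [ 0.583  -0.2866] yaw -0.168 pca -0.173
bow_square_mat 0.84 [266. 215.] [248  75  70] rect [0.083 0.179] org [0.2137 0.3771] yaw -0.418 pca -0.421
bow_square_mat 0.73 [132. 273.] [150 149 155] rect [0.082 0.175] org [0.6486 0.2018] yaw -0.202 pca -0.215
bow_square_mat 0.73 [185. 123.] [251  65  61] rect [0.078 0.178] org [0.4688 0.6844] yaw -0.308 pca -0.298
pliers 0.83 [208. 204.] [146 197 243] rect [0.048 0.136] org [0.3992 0.3939] yaw -0.448 pca -0.4
pliers_mat 0.8 [149. 199.] [145 145 150] rect [0.084 0.175] org [0.584  0.4428] yaw -0.222 pca -0.233
```

View pics/crop1.png

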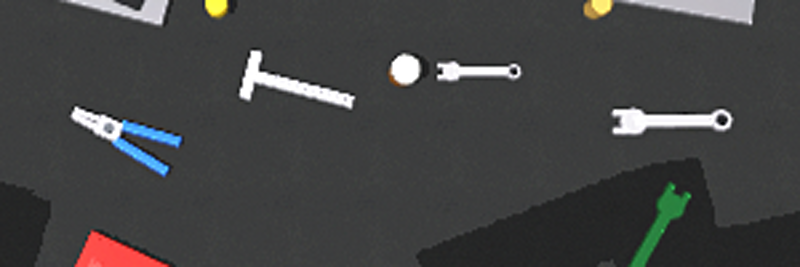

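The crop confirms the choices: the steel wrench is at (670,120) and is not the green one. The jar at (405,70) sits about 15 mm off the small wrench's jaw at (447,71). Next I turn the jaws along world x and go above the large wrench.

```bash
python3 -m pendant '[[1,0,0,0,0,-0.125,0],[1,0,0,0,0,-0.125,0],[1,0,0,0,0,-0.125,0],[1,0,0,0,0,-0.125,0],[1,0,0,0,0,-0.125,0]]'
python3 -m pendant '[[1,0,0,0,0,-0.125,0],[1,0,0,0,0,-0.125,0],[1,0,0,0,0,-0.125,0],[1,0,0,0,0,-0.125,0],[1,0,0,0,0,-0.125,0]]'
python3 -m pendant '[[1,0.03,0.01,0.036,0,0,0],[1,0.03,0.01,0.036,0,0,0],[1,0.03,0.01,0.036,0,0,0],[1,0.03,0.01,0.036,0,0,0],[1,0.03,0.01,0.036,0,0,0]]'
python3 -m pendant '[[1,0.03,0.01,0.036,0,0,0],[1,0.029,0.01,0.039,0,0,0],[1,0,0,0,0,0,0],[1,0,0,0,0,0,0],[1,0,0,0,0,0,0]]'
cat > wl.py <<'E'
import sys
from h import *
s=env.observe();M=R.from_rotvec(s["ee_rot"]).as_matrix()
print("tcp",np.round(s["eef_pos"],4),"psi",round(float(np.arctan2(M[1,0],M[0,0])),4),"ydir",np.round(M[:,1],3),"gap",s["finger_gap"],"t",s["time"],"F",np.round(s["wrist_force"],1))
if len(sys.argv)>1:
    c=optics.camera("wrist");save(sys.argv[1],c["image"]);print(c["mtx"][0,0],np.round(c["cam_to_world"],3))
    for a in sys.argv[2:]:
        n,z=a.split(":")
        for p in finder.place_of("wrist",n): print(n,round(p["confidence"],2),np.round(p["centre"]),np.round(onz(c,p["centre"],float(z),True),4))
E
python3 wl.py w1 large_wrench:.009
```

```text
time: 1.37
eef_pos: [0.1881, -0.5698, 0.4047]
ee_rot: [-1.516, 0.486, -0.486]
wrist_force: [-0.6, 0.6, -0.2]
finger_gap: 0.0854
time: 1.78
eef_pos: [0.1881, -0.5698, 0.4047]
ee_rot: [-1.571, -0.003, 0.003]
wrist_force: [-1.0, -0.6, -0.8]
finger_gap: 0.0857
time: 2.2
eef_pos: [0.3195, -0.412, 0.3609]
ee_rot: [-1.571, 0.002, -0.002]
wrist_force: [0.9, 0.3, -0.0]
finger_gap: 0.0853
time: 2.62
eef_pos: [0.3695, -0.3496, 0.3444]
ee_rot: [-1.572, 0.001, -0.001]
wrist_force: [0.5, -0.1, 0.7]
finger_gap: 0.0852
tcp [ 0.3695 -0.3496  0.3444] psi -0.0008 ydir [-0.    -0.001 -1.   ] gap 0.08517594026933253 t 2.6167 F [ 0.5 -0.1  0.7]
297.3186396354542 [[ 1.     0.001  0.     0.37 ]
 [-0.001  0.962  0.274 -0.28 ]
 [-0.    -0.274  0.962  0.313]
 [ 0.     0.     0.     1.   ]]
large_wrench 0.84 [158. 189.] [ 0.3096 -0.3238  0.009 ]
large_wrench 0.68 [101. 274.] [ 0.3979 -0.2657  0.009 ]
```

```bash
cat > fit.py <<'E'
# fit.py cam name  [top z mm]: fitted origin & yaw of a tool (or mat) from outline
import sys
from meas import *
def fit(cam,n,pic=None):
    c=optics.camera(cam);f=cam=="wrist"
    if pic: save(pic,c["image"])
    mat=n.endswith("_mat");h,t,th=S.get(n,(18,-157,12))
    for o in finder.outline_of(cam,n):
        P=axis(c,o["pixels"],th/1000,f)
        if len(P)<100: continue
        rgb=c["image"][o["pixels"]].mean(0).astype(int)
        m=P.mean(0);_,v=np.linalg.eigh(np.cov(P.T));e=v[:,1]*np.sign(v[1,1])
        for _ in range(6):
            s=(P-m)@e; hi=np.percentile(s,99.7);lo=np.percentile(s,.3);L=hi-lo
            if mat or n=="pliers": k=s>-9
            else: k=(s<hi-.25*L)&(s>lo+.2*L)
            b=np.linspace(s[k].min(),s[k].max(),25);w=(P-m)@[-e[1],e[0]]
            ix=np.digitize(s,b)
            Q=np.array([[b[i-1:i+1].mean(),(np.percentile(w[k&(ix==i)],2)+np.percentile(w[k&(ix==i)],98))/2] for i in range(2,24) if (k&(ix==i)).any()])
            a,q=np.polyfit(Q[:,0],Q[:,1],1)
            nrm=np.array([-e[1],e[0]]);m=m+q*nrm;e=e+a*nrm;e/=np.linalg.norm(e)
        s=(P-m)@e
        org=m+e*((s.max()+s.min())/2-(h+t)/2000)
        print(n,cam,round(o["confidence"],2),rgb,"len",round(float(np.ptp(s)),4),"org",np.round(org,4),"yaw",round(float(np.arctan2(-e[0],e[1])),3))
    for p in finder.place_of(cam,n): print("   place",round(p["confidence"],2),np.round(onz(c,p["centre"],th/1000 if mat else th/2000,f)[:2],4))
if __name__=="__main__":
    s=env.observe();M=R.from_rotvec(s["ee_rot"]).as_matrix()
    print("tcp",np.round(s["eef_pos"],4),"psi",round(float(np.arctan2(M[1,0],M[0,0])),4),"gap",round(s["finger_gap"],4),"t",s["time"])
    cam=sys.argv[1]
    for n in sys.argv[2:]: fit(cam,n,f"{cam}_{n}_{int(s['time']*10)}")
E
python3 fit.py wrist large_wrench; python3 fit.py top large_wrench small_wrench bow_square pliers large_wrench_mat small_wrench_mat bow_square_mat pliers_mat; ls pics
```

```text
tcp [ 0.3689 -0.3506  0.3447] psi -0.0033 gap 0.0857 t 2.7167
large_wrench wrist 0.7 [241 240 241] len 0.1418 org [ 0.3993 -0.2665] yaw 0.015
large_wrench wrist 0.56 [ 59 165  81] len 0.1426 org [ 0.209  -0.2651] yaw 1.027
   place 0.66 [ 0.3106 -0.3228]
   place 0.58 [ 0.397  -0.2655]
tcp [ 0.3687 -0.3506  0.3444] psi -0.0041 gap 0.0856 t 2.8667
large_wrench top 0.74 [151 202 241] len 0.1312 org [0.3968 0.3966] yaw -0.416
large_wrench top 0.55 [ 42 120  61] len 0.1417 org [ 0.2049 -0.264 ] yaw 1.038
   place 0.79 [ 0.3131 -0.3186]
   place 0.71 [ 0.3949 -0.2578]
   place 0.49 [ 0.4597 -0.0421]
   place 0.35 [0.6381 0.1993]
bow_square top 0.48 [238 237 239] len 0.1323 org [0.4491 0.1923] yaw -0.245
   place 0.59 [0.4418 0.1915]
pliers top 0.83 [151 204 244] len 0.128 org [0.3939 0.3959] yaw -0.396
   place 0.56 [0.39  0.387]
large_wrench_mat top 0.8 [155 154 161] len 0.1763 org [ 0.6412 -0.0528] yaw 0.129
   place 0.9 [ 0.6377 -0.053 ]
small_wrench_mat top 0.89 [169 168 175] len 0.1776 org [ 0.5832 -0.2763] yaw -0.167
small_wrench_mat top 0.5 [225 219 214] len 0.0403 org [0.4181 0.0603] yaw 0.576
   place 0.87 [ 0.5809 -0.2793]
   place 0.31 [0.4392 0.186 ]
bow_square_mat top 0.83 [253  80  75] len 0.1737 org [0.212  0.3791] yaw -0.394
bow_square_mat top 0.81 [249  68  64] len 0.1782 org [0.469  0.6845] yaw -0.326
bow_square_mat top 0.68 [158 157 163] len 0.1756 org [0.65   0.2011] yaw -0.218
   place 0.87 [0.6389 0.1991]
   place 0.66 [0.4736 0.6832]
   place 0.64 [0.2164 0.3743]
   place 0.23 [0.4467 0.0021]
pliers_mat top 0.84 [154 154 159] len 0.1756 org [0.5838 0.4434] yaw -0.229
   place 0.9 [0.5863 0.4363]
crop1.png
top1.png
top_bow_square_28.png
top_bow_square_mat_28.png
top_large_wrench_28.png
top_large_wrench_mat_28.png
top_pliers_28.png
top_pliers_mat_28.png
top_small_wrench_28.png
top_small_wrench_mat_28.png
w1.png
wrist_large_wrench_27.png
```

View pics/w1.png

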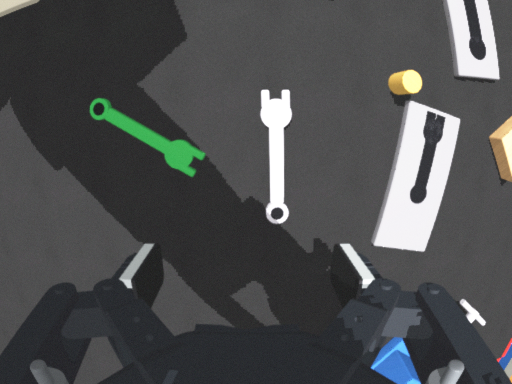

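The view shows the steel wrench centred at (277,160), the green look-alike at (150,140) and the small-wrench mat at (425,165). I half-close the gripper, descend and grip.

```bash
python3 -m pendant '[[0,0.0062,0.030,0.007,0,-0.018,0],[0,0.0062,0.030,0.007,0,0,0],[0,0.0062,0.030,0.007,0,0,0],[0,0.0062,0.030,0.007,0,0,0],[0,0.0062,0.026,0.007,0,0,0]]'
python3 -m pendant '[[0,0,0,0,0,0,0],[0,0,0,0,0,0,0],[0,0,0,0,0,0,0],[0,0,0,0,0,0,0],[0,0,0,0,0,0,0]]'
python3 wl.py w2 large_wrench:.009
```

```text
time: 4.48
eef_pos: [0.3998, -0.3135, 0.1963]
ee_rot: [-1.57, -0.012, 0.013]
wrist_force: [0.8, -0.7, -0.4]
finger_gap: 0.0426
time: 4.9
eef_pos: [0.4006, -0.3154, 0.2005]
ee_rot: [-1.574, -0.014, 0.01]
wrist_force: [0.4, -0.6, -0.1]
finger_gap: 0.0426
tcp [ 0.4006 -0.3154  0.2005] psi 0.0155 ydir [ 0.003 -0.003 -1.   ] gap 0.042592732914334804 t 4.9 F [ 0.4 -0.6 -0.1]
297.3186396354542 [[ 1.    -0.014 -0.007  0.4  ]
 [ 0.015  0.961  0.276 -0.246]
 [ 0.003 -0.276  0.961  0.169]
 [ 0.     0.     0.     1.   ]]
large_wrench 0.85 [238. 106.] [ 0.3116 -0.3202  0.009 ]
large_wrench 0.69 [149. 245.] [ 0.3994 -0.2649  0.009 ]
```

View pics/w2.png

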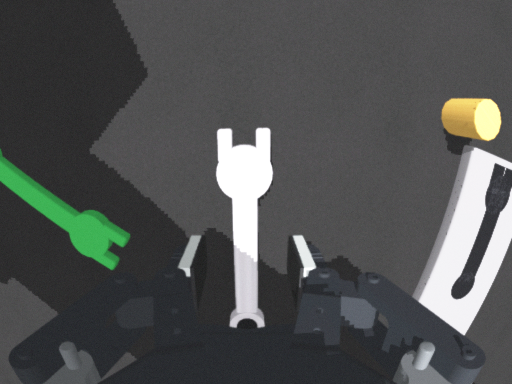

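The shank lies centred between the pads, at about column 247 against pads at 190 and 303. I lower and close.

```bash
python3 -m pendant '[[0,0,0.008,0,0,0,0],[0,0,0.008,0,0,0,0],[0,0,0.006,0,0,0,0],[0,0,0,0,0,0,0],[0,0,0,0,0,0,0]]'
python3 -m pendant '[[-1,0,0,0,0,0,0],[-1,0,0,0,0,0,0],[-1,0,0,0,0,0,0],[-1,0,0,0,0,0,0],[-1,0,0,0,0,0,0]]' 50
python3 -m pendant '[[-1,0,0,0,0,0,0],[-1,0,0,0,0,0,0],[-1,0,0,0,0,0,0],[-1,0,0,0,0,0,0],[-1,0,0,0,0,0,0]]'
```

```text
time: 5.42
eef_pos: [0.3995, -0.3137, 0.175]
ee_rot: [-1.569, -0.011, 0.014]
wrist_force: [0.4, -0.4, 0.3]
finger_gap: 0.0428
time: 5.83
eef_pos: [0.4002, -0.3144, 0.1766]
ee_rot: [-1.571, -0.013, 0.012]
wrist_force: [-0.3, -0.5, 1.6]
finger_gap: 0.0125
time: 6.25
eef_pos: [0.4002, -0.3144, 0.1766]
ee_rot: [-1.571, -0.013, 0.012]
wrist_force: [-0.0, 0.1, 6.6]
finger_gap: 0.0125
```

```bash
python3 -m pendant '[[-1,0,-0.015,0,0,0,0],[-1,0,-0.025,0,0,0,0],[-1,0,-0.03,0,0,0,0],[-1,0,-0.03,0,0,0,0],[-1,0,-0.02,0,0,0,0]]'
python3 -m pendant '[[-1,0.02,0,0.017,0,0,0],[-1,0.025,0,0.02095,0,0,0],[-1,0.025,0,0.02095,0,0,0],[-1,0.025,0,0.02095,0,0,0],[-1,0.025,0,0.02095,0,0,0]]'
python3 -m pendant '[[-1,0.025,0,0.02095,0,0,0],[-1,0.025,0,0.02095,0,0,0],[-1,0.025,0,0.02095,0,0,0],[-1,0.025,0,0.02095,0,0,0],[-1,0.025,0,0.0208,0,0,0]]'
python3 -m pendant '[[-1,0.005,0,0.004,0,0,0],[-1,0,0,0,0,-0.115,0],[-1,0,0,0,0,0,0],[-1,0,0,0,0,0,0],[-1,0,0,0,0,0,0]]'
python3 fit.py wrist large_wrench_mat large_wrench; ls pics|grep wrist
```

```text
time: 6.67
eef_pos: [0.4, -0.3143, 0.2983]
ee_rot: [-1.572, -0.013, 0.012]
wrist_force: [-0.2, -1.2, -1.0]
finger_gap: 0.0123
time: 7.08
eef_pos: [0.5189, -0.2102, 0.2952]
ee_rot: [-1.57, -0.011, 0.013]
wrist_force: [0.0, -0.5, -2.2]
finger_gap: 0.0123
time: 7.5
eef_pos: [0.6422, -0.1035, 0.2948]
ee_rot: [-1.57, -0.011, 0.014]
wrist_force: [-0.2, -0.7, -1.8]
finger_gap: 0.0125
time: 7.92
eef_pos: [0.6461, -0.1012, 0.2955]
ee_rot: [-1.568, -0.099, 0.101]
wrist_force: [0.6, 1.3, -0.5]
finger_gap: 0.0123
tcp [ 0.6461 -0.1012  0.2955] psi 0.1274 gap 0.0123 t 7.9167
large_wrench_mat wrist 0.9 [156 155 160] len 0.1446 org [ 0.627  -0.0329] yaw 0.415
large_wrench_mat wrist 0.55 [169 157 148] len 0.0711 org [0.3744 0.0187] yaw 1.39
   place 0.97 [ 0.6434 -0.0553]
large_wrench wrist 0.75 [217 216 220] len 0.2078 org [ 0.6445 -0.0919] yaw 0.135
large_wrench wrist 0.65 [32 97 44] len 0.0418 org [ 0.3443 -0.2704] yaw -0.502
   place 0.83 [ 0.6411 -0.07  ]
   place 0.62 [ 0.3183 -0.3149]
   place 0.41 [0.4549 0.0005]
wrist_large_wrench_27.png
wrist_large_wrench_79.png
wrist_large_wrench_mat_79.png
```

View pics/wrist_large_wrench_mat_79.png

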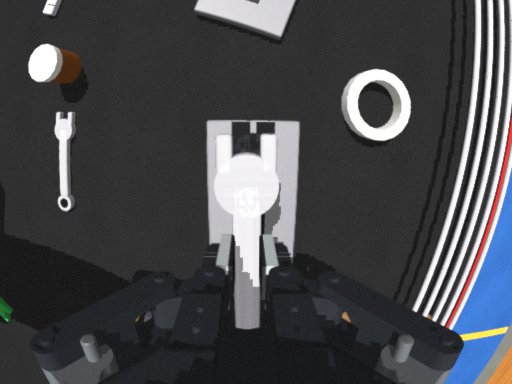

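The wrench is held straight above the large-wrench mat. The mat's head corners are at (207,122) and (299,121), its sides reach (208,250) and (296,250), and the jaw tips are at (224,137) and (268,137).

```bash
python3 - <<'E'
from h import *
c=optics.camera("wrist");s=env.observe();print(s["eef_pos"])
f=lambda u,v,z:onz(c,(v,u),z,True)[:2]
a,b,d,e=[f(*p,.012) for p in((207,122),(299,121),(208,250),(296,250))]
print("corners",a,b,"width",np.linalg.norm(a-b))
ax=(a+b)/2-(d+e)/2; yaw=np.arctan2(-ax[0],ax[1]); y2=np.arctan2((b-a)[1],(b-a)[0]);print("yaw",yaw,y2)
for y in(yaw,y2,.129): print("mat org",(a+b)/2-.018*np.array([-np.sin(y),np.cos(y)]))
zt=s["eef_pos"][2]-.176+.009
t=(f(224,137,zt)+f(268,137,zt))/2; tail=f(247,326,zt)
print("tips",t,"org",t-.013*np.array([-np.sin(.128),np.cos(.128)]),"tip rel tcp",t-s["eef_pos"][:2])
E
```

```text
[ 0.64647343 -0.10104194  0.29629884]
corners [ 0.60512526 -0.04197638] [ 0.6823912 -0.0307361] width 0.07807924659406482
yaw 0.12721639117148406 0.1444619123522173
mat org [ 0.64604195 -0.05421078]
mat org [ 0.64634951 -0.05416874]
mat org [ 0.6460738  -0.05420668]
tips [ 0.63867522 -0.04227462] org [ 0.64033468 -0.05516827] tip rel tcp [-0.00779821  0.05876732]
```

```bash
python3 -m pendant '[[-1,0.002,0.03,0,0,0,0],[-1,0.002,0.03,0,0,0,0],[-1,0,0.025,0,0,0,0],[-1,0,0.007,0,0,0,0],[-1,0,0,0,0,0,0]]'
python3 wl.py w3 large_wrench_mat:.012 large_wrench:.033
python3 -c "
import cv2;i=cv2.imread('pics/w3.png')[60:380,130:390];cv2.imwrite('pics/w3c.png',cv2.resize(i,None,fx=1.85,fy=1.85,interpolation=2))"
```

```text
time: 8.68
eef_pos: [0.649, -0.1, 0.2009]
ee_rot: [-1.567, -0.098, 0.107]
wrist_force: [0.1, -0.6, -1.7]
finger_gap: 0.0129
tcp [ 0.649  -0.1     0.2009] psi 0.1306 ydir [-0.006  0.001 -1.   ] gap 0.012868330006949025 t 8.6833 F [ 0.1 -0.6 -1.7]
297.3186396354542 [[ 0.991 -0.127 -0.03   0.64 ]
 [ 0.13   0.954  0.269 -0.031]
 [-0.006 -0.271  0.963  0.17 ]
 [ 0.     0.     0.     1.   ]]
large_wrench_mat 0.96 [156. 250.] [ 0.6435 -0.0521  0.012 ]
large_wrench 0.89 [157. 244.] [ 0.6406 -0.0504  0.033 ]
```

View pics/w3c.png

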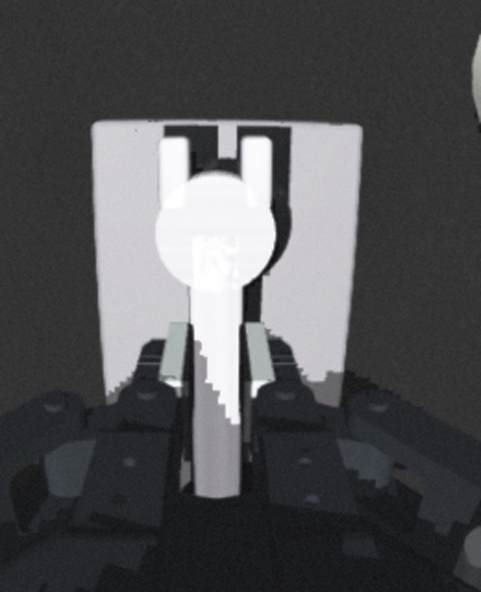

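Silhouette jaws span crop columns 163–292 and the tool's jaws span 159–272, so the tool is a few mm too far toward −x. I compute the shift at the true heights.

```bash
cat > rel.py <<'E'
# rel.py: matpts (edge left,right full px) tooltips(l,r), tool top z offset
import sys,json
from h import *
def rel(mat,tool,tipy,th,off=0.176):
    c=optics.camera("wrist");s=env.observe();p=s["eef_pos"]
    M=R.from_rotvec(s["ee_rot"]).as_matrix();psi=np.arctan2(M[1,0],M[0,0])
    f=lambda q,z:onz(c,(q[1],q[0]),z,True)[:2]
    m=np.array([f(q,.012) for q in mat]);zt=p[2]-off+th
    t=np.array([f(q,zt) for q in tool])
    ym=np.arctan2(*(m[1]-m[0])[::-1])
    ex=np.array([np.cos(psi),np.sin(psi)]);ey=np.array([-ex[1],ex[0]])
    mo=m[:2].mean(0)-.018*np.array([-np.sin(ym),np.cos(ym)]);to=t[:2].mean(0)-tipy/1000*ey
    d=mo-to;print("psi",psi,"mat yaw",ym,"mat",mo,"tool",to,"widths",np.linalg.norm(m[1]-m[0]),np.linalg.norm(t[1]-t[0]),"shift tool x,z (mm)",np.round([d@ex*1e3,d@ey*1e3],1))
E
python3 - <<'E'
from rel import *
k=lambda u,v:(130+u/1.85,60+v/1.85)
rel([k(92,122),k(362,125)],[k(159,138),k(272,138)],13,9)
E
```

```text
psi 0.13087695592490275 mat yaw 0.12288054977315281 mat [ 0.64971791 -0.05482911] tool [0.54705303 0.51850291] widths 0.08096340853640496 1.815701232356251 shift tool x,z (mm) [  27.  -581.8]
```

```bash
sed -i 's/-off+th/-off+th\/1000/' rel.py; python3 - <<'E'
from rel import *
k=lambda u,v:(130+u/1.85,60+v/1.85)
rel([k(92,122),k(362,125)],[k(159,138),k(272,138)],13,9)
E
```

```text
psi 0.13091472735813617 mat yaw 0.12288542456951035 mat [ 0.65012257 -0.0549225 ] tool [ 0.64632763 -0.05359577] widths 0.08118596144017981 0.02780054573395901 shift tool x,z (mm) [ 3.6 -1.8]
```

```bash
python3 -m pendant '[[-1,0.0035,0,-0.0015,0,0,0],[-1,0,0,0,0,0,0],[-1,0,0.006,0,0,0,0],[-1,0,0.006,0,0,0,0],[-1,0,0,0,0,0,0]]'
python3 wl.py w4
python3 -c "
import cv2;i=cv2.imread('pics/w4.png')[60:380,130:390];cv2.imwrite('pics/w4c.png',cv2.resize(i,None,fx=1.85,fy=1.85,interpolation=2))"
```

```text
time: 9.35
eef_pos: [0.6534, -0.1011, 0.1901]
ee_rot: [-1.568, -0.101, 0.105]
wrist_force: [-0.8, 0.5, -2.1]
finger_gap: 0.0124
tcp [ 0.6534 -0.1011  0.1901] psi 0.1309 ydir [-0.003  0.001 -1.   ] gap 0.012421678251137649 t 9.35 F [-0.8  0.5 -2.1]
297.3186396354542 [[ 0.991 -0.126 -0.033  0.644]
 [ 0.131  0.954  0.27  -0.033]
 [-0.003 -0.272  0.962  0.159]
 [ 0.     0.     0.     1.   ]]
```

View pics/w4c.png

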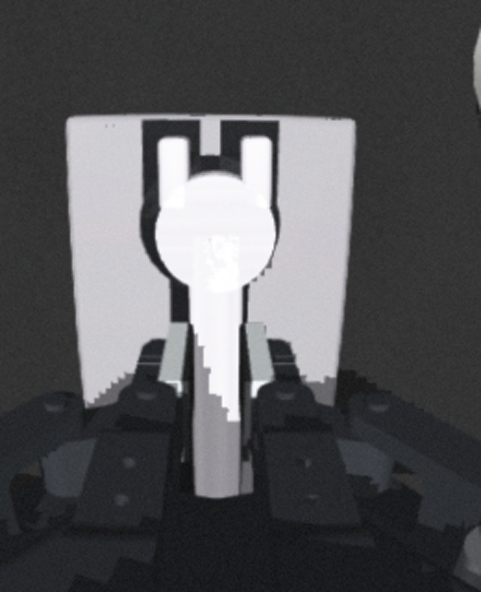

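```bash
python3 - <<'E'
from rel import *
k=lambda u,v:(130+u/1.85,60+v/1.85)
rel([k(67,117),k(355,119)],[k(158,138),k(272,138)],13,9)
rel([k(142,122),k(279,122)],[k(158,138),k(272,138)],13,9)
E
```

```text
psi 0.13093851965546294 mat yaw 0.12256673965184517 mat [ 0.64533732 -0.0536755 ] tool [ 0.64672829 -0.05385215] widths 0.07802784668820995 0.02796765000327448 shift tool x,z (mm) [-1.4  0.4]
psi 0.13097714280170886 mat yaw 0.12952588285470049 mat [ 0.64601894 -0.05549479] tool [ 0.64710786 -0.05393654] widths 0.03664225482851868 0.027968473843869062 shift tool x,z (mm) [-1.3 -1.4]
```

```bash
python3 -m pendant '[[-1,-0.0013,0,0,0,0,0],[-1,0,0.001,0,0,0,0],[-1,0,0.001,0,0,0,0],[-1,0,0.001,0,0,0,0],[-1,0,0,0,0,0,0]]'
```

```text
time: 9.92
eef_pos: [0.6528, -0.1015, 0.1889]
ee_rot: [-1.568, -0.103, 0.103]
wrist_force: [-0.4, 0.0, -1.7]
finger_gap: 0.0123
```

```bash
python3 -m pendant '[[-1,0,0.001,0,0,0,0],[-1,0,0,0,0,0,0],[-1,0,0.0005,0,0,0,0],[-1,0,0,0,0,0,0],[-1,0,0,0,0,0,0]]'
python3 -m pendant '[[-0.4,0,0,0,0,0,0],[-0.4,0,0,0,0,0,0],[-0.4,0,0,0,0,0,0],[-0.4,0,0,0,0,0,0],[-0.4,0,0,0,0,0,0]]'
python3 -m pendant '[[-0.4,0,-0.03,0,0,0,0],[-0.4,0,-0.04,0,0,0,0],[-0.4,0,-0.04,0,0,0,0],[-0.4,0,-0.03,0,0,0,0],[0,0,0,0,0,0,0]]'
python3 wl.py w5
```

```text
time: 10.33
eef_pos: [0.653, -0.1015, 0.1886]
ee_rot: [-1.568, -0.103, 0.103]
wrist_force: [-4.8, 0.2, 7.5]
finger_gap: 0.0123
time: 10.75
eef_pos: [0.6529, -0.1015, 0.1875]
ee_rot: [-1.568, -0.103, 0.103]
wrist_force: [1.1, 0.3, 0.2]
finger_gap: 0.0256
time: 11.17
eef_pos: [0.6552, -0.102, 0.3374]
ee_rot: [-1.572, -0.113, 0.093]
wrist_force: [2.0, 0.3, 1.6]
finger_gap: 0.0364
tcp [ 0.6552 -0.102   0.3374] psi 0.1311 ydir [ 0.013 -0.003 -1.   ] gap 0.036382155766572485 t 11.1667 F [2.  0.3 1.6]
297.3186396354542 [[ 0.991 -0.122 -0.048  0.647]
 [ 0.131  0.953  0.274 -0.034]
 [ 0.013 -0.277  0.961  0.306]
 [ 0.     0.     0.     1.   ]]
```

View pics/w5.png

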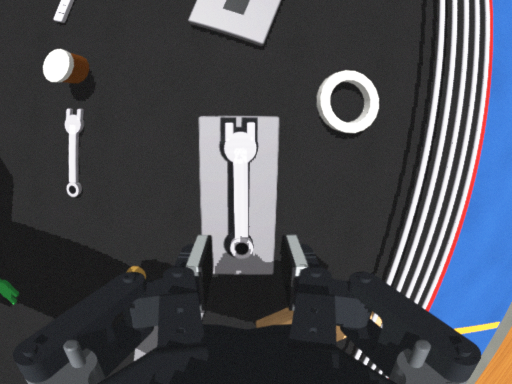

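The large wrench lies inside its outline with an even black rim, head at (240,130), and the mat spans (198–278, 117–275). Next I fly over the small-wrench mat and measure it with the wrist camera.

```bash
python3 -m pendant '[[0,-0.0165,0,-0.0298,0,0,0],[0,-0.0165,0,-0.0298,0,0,0],[0,-0.0165,0,-0.0298,0,0,0],[0,-0.0165,0,-0.0298,0,0,0],[0,-0.0165,0,-0.0298,0,0,0]]'
python3 -m pendant '[[0,-0.0165,0,-0.0298,0,0,0],[0,0,0,0,0,0.125,0],[0,0,0,0,0,0.006,0],[0,0,0,0,0,0,0],[0,0,0,0,0,0,0]]'
python3 fit.py wrist small_wrench_mat small_wrench large_wrench_mat
```

```text
time: 11.63
eef_pos: [0.5895, -0.261, 0.326]
ee_rot: [-1.567, -0.102, 0.105]
wrist_force: [-0.0, -0.6, 0.7]
finger_gap: 0.0425
time: 12.05
eef_pos: [0.5783, -0.2908, 0.3267]
ee_rot: [-1.57, -0.002, 0.004]
wrist_force: [-0.3, -1.1, 1.1]
finger_gap: 0.0427
tcp [ 0.5783 -0.2908  0.3267] psi 0.0039 gap 0.0427 t 12.05
small_wrench_mat wrist 0.83 [153 152 157] len 0.1763 org [ 0.5856 -0.2769] yaw -0.142
   place 0.62 [ 0.5892 -0.2741]
small_wrench wrist 0.87 [210 209 211] len 0.052 org [ 0.4616 -0.076 ] yaw -0.025
large_wrench_mat wrist 0.9 [201 199 204] len 0.1116 org [ 0.6482 -0.0862] yaw 0.111
```

```bash
cat > sil.py <<'E'
# silhouette fit: sil.py cam tool
import sys
from meas import *
def sil(cam,n):
    c=optics.camera(cam);f=cam=="wrist";h,t,_=S[n];h+=4;t-=4
    for o in finder.outline_of(cam,n+"_mat")[:3]:
        rgb=c["image"][o["pixels"]].mean(0)
        if rgb[0]>1.3*rgb[1]: continue
        cs,_=cv2.findContours(o["pixels"].astype(np.uint8),0,2);hull=cv2.convexHull(np.vstack(cs))
        m=cv2.fillPoly(np.zeros((384,512),np.uint8),[hull],1);m=cv2.erode(m,np.ones((5,5)))
        d=((c["image"].mean(2)<90)&(m>0)).astype(np.uint8)
        k,l,st,_=cv2.connectedComponentsWithStats(d);d=l==1+np.argmax(st[1:,4])
        P=axis(c,d,.012,f)
        mu=P.mean(0);_,v=np.linalg.eigh(np.cov(P.T));e=v[:,1]*np.sign(v[1,1])
        for _ in range(8):
            s=(P-mu)@e;nrm=np.array([-e[1],e[0]]);w=(P-mu)@nrm;hi,lo=s.max(),s.min();L=hi-lo
            k=s>-9 if n=="pliers" else (s<hi-.25*L)&(s>lo+.2*L)
            b=np.linspace(s[k].min(),s[k].max(),20);ix=np.digitize(s,b)
            Q=np.array([[b[i-1:i+1].mean(),(w[k&(ix==i)].min()+w[k&(ix==i)].max())/2] for i in range(1,20) if (k&(ix==i)).any()])
            a,q=np.polyfit(Q[:,0],Q[:,1],1);mu=mu+q*nrm;e=e+a*nrm;e/=np.linalg.norm(e)
        s=(P-mu)@e;org=mu+e*((s.max()+s.min())/2-(h+t)/2000)
        print("SIL",n,cam,round(o["confidence"],2),"len",round(float(np.ptp(s)),4),"exp",(h-t)/1000,"org",np.round(org,4),"yaw",round(float(np.arctan2(-e[0],e[1])),3))
for n in sys.argv[2:]: sil(sys.argv[1],n)
E
python3 sil.py wrist small_wrench; python3 sil.py top small_wrench bow_square pliers
```

```text
SIL small_wrench wrist 0.95 len 0.1087 exp 0.11 org [ 0.5861 -0.2778] yaw -0.16
SIL small_wrench top 0.6 len 0.0825 exp 0.11 org [ 0.5865 -0.2655] yaw -0.158
SIL bow_square top 0.97 len 0.144 exp 0.145 org [0.6507 0.2006] yaw -0.224
SIL pliers top 0.82 len 0.141 exp 0.145 org [0.5841 0.4414] yaw -0.24
SIL pliers top 0.74 len 0.0592 exp 0.145 org [0.4699 0.2018] yaw -0.355
```

```bash
python3 -m pendant '[[0,-0.0174,0,0.0271,0,0,0],[0,-0.0174,0,0.0271,0,0,0],[0,-0.0174,0,0.0271,0,0,0],[0,-0.0174,0,0.0271,0,0,0],[0,-0.0174,0,0.0271,0,0,0]]'
python3 -m pendant '[[0,-0.0174,0.01,0.0271,0,0,0],[0,-0.0174,0.02,0.0271,0,0,0],[0,0,0,0,0,0,0],[0,0,0,0,0,0,0],[0,0,0,0,0,0,0]]'
python3 fit.py wrist small_wrench jar
```

```text
time: 13.32
eef_pos: [0.4902, -0.1551, 0.3275]
ee_rot: [-1.571, 0.0, -0.0]
wrist_force: [0.4, 0.2, 1.4]
finger_gap: 0.0426
time: 13.73
eef_pos: [0.4567, -0.1021, 0.2982]
ee_rot: [-1.571, -0.001, -0.0]
wrist_force: [0.3, -0.9, 0.2]
finger_gap: 0.0426
tcp [ 0.4567 -0.1021  0.2982] psi 0.0006 gap 0.0426 t 13.7333
small_wrench wrist 0.73 [242 242 243] len 0.0999 org [ 0.4578 -0.0492] yaw 0.013
   place 0.77 [ 0.4587 -0.0494]
jar wrist 0.76 [250 249 248] len 0.0418 org [0.4367 0.0754] yaw 0.259
   place 0.57 [0.455  0.0022]
```

```bash
python3 -m pendant '[[0,0.0016,0.025,0.0085,0,-0.013,0],[0,0,0.035,0.0085,0,0,0],[0,0,0.03,0,0,0,0],[0,0,0.01,0,0,0,0],[0,0,0,0,0,0,0]]'
python3 wl.py w6 small_wrench:.008
```

```text
time: 14.45
eef_pos: [0.4563, -0.0847, 0.1948]
ee_rot: [-1.569, -0.005, 0.015]
wrist_force: [-0.5, -0.7, -0.1]
finger_gap: 0.0427
tcp [ 0.4563 -0.0847  0.1948] psi 0.0128 ydir [-0.006  0.002 -1.   ] gap 0.04268699189790266 t 14.45 F [-0.5 -0.7 -0.1]
297.3186396354542 [[ 1.    -0.014  0.002  0.455]
 [ 0.013  0.962  0.271 -0.016]
 [-0.006 -0.271  0.963  0.164]
 [ 0.     0.     0.     1.   ]]
small_wrench 0.71 [180. 254.] [ 0.4592 -0.0495  0.008 ]
```

View pics/w6.png

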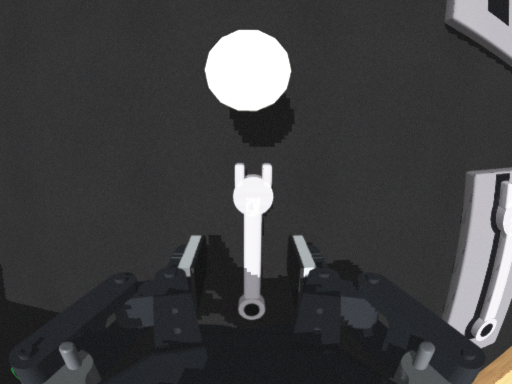

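The wrench shank at column 252 sits between pads at 192 and 302, and the jar at (248,70) is well clear. I lower and grip.

```bash
python3 -m pendant '[[0,0.001,0.008,0,0,0,0],[0,0,0.008,0,0,0,0],[0,0,0.0045,0,0,0,0],[0,0,0,0,0,0,0],[-1,0,0,0,0,0,0]]' 50
python3 -m pendant '[[-1,0,0,0,0,0,0],[-1,0,0,0,0,0,0],[-1,0,0,0,0,0,0],[-1,0,0,0,0,0,0],[-1,0,0,0,0,0,0]]'
python3 -m pendant '[[-1,0,-0.015,0,0,0,0],[-1,0,-0.025,0,0,0,0],[-1,0,-0.03,0,0,0,0],[-1,0,-0.03,0,0,0,0],[-1,0,-0.02,0,0,0,0]]'
python3 wl.py
```

```text
time: 14.97
eef_pos: [0.4587, -0.085, 0.1769]
ee_rot: [-1.571, -0.01, 0.011]
wrist_force: [-0.1, 0.8, -0.3]
finger_gap: 0.0315
time: 15.38
eef_pos: [0.4591, -0.0851, 0.1776]
ee_rot: [-1.571, -0.011, 0.009]
wrist_force: [-0.5, 0.9, 4.1]
finger_gap: 0.0077
time: 15.8
eef_pos: [0.4592, -0.085, 0.2998]
ee_rot: [-1.571, -0.012, 0.008]
wrist_force: [0.3, -0.3, 0.1]
finger_gap: 0.0077
tcp [ 0.4592 -0.085   0.2998] psi 0.013 ydir [ 0.002 -0.001 -1.   ] gap 0.007674001676253438 t 15.8 F [ 0.3 -0.3  0.1]
```

```bash
python3 -m pendant '[[-1,0.0148,0,-0.0287,0,0,0],[-1,0.0148,0,-0.0287,0,0,0],[-1,0.0148,0,-0.0287,0,0,0],[-1,0.0148,0,-0.0287,0,0,0],[-1,0.0148,0,-0.0287,0,0,0]]'
python3 -m pendant '[[-1,0.0148,0,-0.0287,0,0,0],[-1,0.0148,0,-0.0287,0,0,0],[-1,0.0147,0,-0.0284,0,0,0],[-1,0,0,0,0,0.1,0],[-1,0,0,0,0,0.076,0]]'
python3 -m pendant '[[-1,0,0.03,0,0,0,0],[-1,0,0.03,0,0,0,0],[-1,0,0.025,0,0,0,0],[-1,0,0.012,0,0,0,0],[-1,0,0,0,0,0,0]]'
python3 wl.py
```

```text
time: 16.22
eef_pos: [0.5351, -0.2288, 0.2968]
ee_rot: [-1.571, -0.01, 0.011]
wrist_force: [0.5, 0.3, -1.0]
finger_gap: 0.0075
time: 16.63
eef_pos: [0.5802, -0.3145, 0.2955]
ee_rot: [-1.566, 0.134, -0.132]
wrist_force: [-0.1, -0.2, -0.8]
finger_gap: 0.0076
time: 17.05
eef_pos: [0.5783, -0.3115, 0.1954]
ee_rot: [-1.563, 0.133, -0.123]
wrist_force: [-0.3, -0.5, -1.4]
finger_gap: 0.0078
tcp [ 0.5783 -0.3115  0.1954] psi -0.163 ydir [-0.007  0.004 -1.   ] gap 0.007761297606855165 t 17.05 F [-0.3 -0.5 -1.4]
```

```bash
python3 -m pendant '[[-1,0,0.006,0,0,0,0],[-1,0,0,0,0,0,0],[-1,0,0,0,0,0,0],[-1,0,0,0,0,0,0],[-1,0,0,0,0,0,0]]'
python3 wl.py w7
python3 -c "
import cv2;i=cv2.imread('pics/w7.png')[60:380,130:390];cv2.imwrite('pics/w7c.png',cv2.resize(i,None,fx=1.85,fy=1.85,interpolation=2))"
```

```text
time: 17.47
eef_pos: [0.5807, -0.3131, 0.1958]
ee_rot: [-1.568, 0.126, -0.13]
wrist_force: [0.1, 0.3, -0.6]
finger_gap: 0.0076
tcp [ 0.5807 -0.3131  0.1958] psi -0.163 ydir [ 0.002 -0.001 -1.   ] gap 0.007626528589919958 t 17.4667 F [ 0.1  0.3 -0.6]
297.3186396354542 [[ 0.987  0.157  0.043  0.592]
 [-0.162  0.949  0.271 -0.245]
 [ 0.002 -0.274  0.962  0.164]
 [ 0.     0.     0.     1.   ]]
```

View pics/w7c.png

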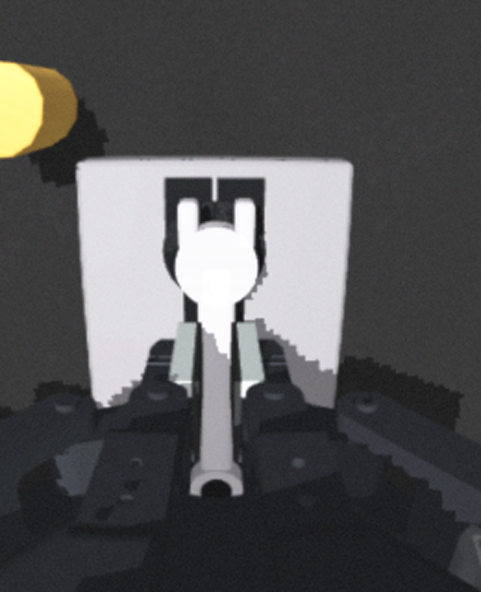

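The tool is centred on its silhouette (216 against 215 in crop columns). I check the lengthwise offset.

```bash
python3 - <<'E'
from rel import *
k=lambda u,v:(130+u/1.85,60+v/1.85)
rel([k(77,160),k(353,162)],[k(178,200),k(255,200)],9,8)
rel([k(165,179),k(266,179)],[k(178,200),k(255,200)],9,8)  # uses 18, silhouette tip is 13 -> add 5
E
```

```text
psi -0.16291774002119255 mat yaw -0.17061713842612658 mat [ 0.58653947 -0.27805759] tool [ 0.58705737 -0.27797045] widths 0.07798776449602642 0.019479646909516563 shift tool x,z (mm) [-0.5 -0.2]
psi -0.16301508851547958 mat yaw -0.16318254518471775 mat [ 0.58569946 -0.28341729] tool [ 0.58686422 -0.27784292] widths 0.0281392475236208 0.019473382053151723 shift tool x,z (mm) [-0.2 -5.7]
```

```bash
python3 -m pendant '[[-1,-0.0003,0.003,-0.0004,0,0,0],[-1,0,0.002,0,0,0,0],[-1,0,0.0015,0,0,0,0],[-1,0,0,0,0,0,0],[-1,0,0,0,0,0,0]]'
python3 -m pendant '[[-0.45,0,0,0,0,0,0],[-0.45,0,0,0,0,0,0],[-0.45,0,0,0,0,0,0],[-0.45,0,0,0,0,0,0],[-0.45,0,0,0,0,0,0]]'
python3 -m pendant '[[-0.4,0,-0.03,0,0,0,0],[-0.4,0,-0.04,0,0,0,0],[-0.4,0,-0.04,0,0,0,0],[-0.4,0,-0.03,0,0,0,0],[0,0,0,0,0,0,0]]'
python3 fit.py wrist small_wrench; python3 sil.py wrist small_wrench
```

```text
time: 18.03
eef_pos: [0.5799, -0.3132, 0.1896]
ee_rot: [-1.567, 0.128, -0.128]
wrist_force: [-7.0, 3.4, 15.5]
finger_gap: 0.0075
time: 18.45
eef_pos: [0.5796, -0.313, 0.1872]
ee_rot: [-1.567, 0.128, -0.128]
wrist_force: [-0.1, 0.9, -1.1]
finger_gap: 0.0236
time: 18.87
eef_pos: [0.5817, -0.3143, 0.3372]
ee_rot: [-1.573, 0.119, -0.137]
wrist_force: [0.1, -0.8, 1.4]
finger_gap: 0.0362
tcp [ 0.5817 -0.3143  0.3372] psi -0.1629 gap 0.0362 t 18.8667
small_wrench wrist 0.64 [233 232 235] len 0.1056 org [ 0.5853 -0.2813] yaw -0.167
   place 0.67 [ 0.5848 -0.2783]
SIL small_wrench wrist 0.74 len 0.1051 exp 0.11 org [ 0.5866 -0.2766] yaw -0.165
```

```bash
python3 -m pendant '[[0,-0.001,0,0.0345,0,0,0],[0,-0.001,0,0.0345,0,0,0],[0,-0.001,0,0.0345,0,0,0],[0,-0.001,0,0.0345,0,0,0],[0,-0.001,0,0.0345,0,0,0]]'
python3 -m pendant '[[0,-0.001,0,0.0345,0,0,0],[0,-0.001,0,0.0345,0,0,0],[0,-0.001,0,0.0345,0,0,0],[0,-0.001,0,0.0345,0,0,0],[0,-0.001,0,0.0345,0,0,0]]'
python3 -m pendant '[[0,-0.001,0,0.0345,0,0,0],[0,-0.001,0,0.0345,0,0,0],[0,-0.001,0,0.0345,0,0,0],[0,0,0,0,0,0.06,0],[0,0,0,0,0,0,0]]'
python3 -m pendant '[[0,0,0,0,0,0,0],[0,0,0,0,0,0,0],[0,0,0,0,0,0,0],[0,0,0,0,0,0,0],[0,0,0,0,0,0,0]]'
python3 fit.py wrist bow_square_mat bow_square; python3 sil.py wrist bow_square large_wrench;python3 fit.py wrist large_wrench
```

```text
time: 19.53
eef_pos: [0.6021, -0.1404, 0.3252]
ee_rot: [-1.566, 0.131, -0.125]
wrist_force: [0.3, -0.6, -0.6]
finger_gap: 0.0425
time: 19.95
eef_pos: [0.6252, 0.0307, 0.3253]
ee_rot: [-1.567, 0.131, -0.125]
wrist_force: [0.7, -0.5, -0.5]
finger_gap: 0.0429
time: 20.37
eef_pos: [0.639, 0.1338, 0.3251]
ee_rot: [-1.565, 0.177, -0.172]
wrist_force: [-0.4, -0.6, -0.4]
finger_gap: 0.0424
time: 20.78
eef_pos: [0.6397, 0.1307, 0.3276]
ee_rot: [-1.564, 0.176, -0.176]
wrist_force: [-0.2, 0.5, -0.2]
finger_gap: 0.0428
tcp [0.6397 0.1307 0.3276] psi -0.2239 gap 0.0428 t 20.7833
   place 0.63 [0.655  0.2012]
bow_square wrist 0.75 [222 221 223] len 0.137 org [0.4538 0.1906] yaw -0.233
   place 0.9 [0.4506 0.1901]
   place 0.57 [ 0.6451 -0.0529]
SIL bow_square wrist 0.64 len 0.1441 exp 0.145 org [0.6523 0.2008] yaw -0.218
SIL bow_square wrist 0.35 len 0.054 exp 0.145 org [ 0.697  -0.0342] yaw -1.553
SIL large_wrench wrist 0.85 len 0.0532 exp 0.151 org [ 0.6936 -0.0342] yaw -1.553
SIL large_wrench wrist 0.16 len 0.0871 exp 0.151 org [0.4774 0.1921] yaw -0.347
tcp [0.6397 0.1317 0.3277] psi -0.2229 gap 0.0425 t 21.2833
large_wrench wrist 0.42 [71 70 73] len 0.0623 org [ 0.6933 -0.0379] yaw -1.575
   place 0.54 [ 0.6479 -0.0571]
```

```bash
python3 -m pendant '[[0,-0.0322,0,-0.0066,0,0,0],[0,-0.0322,0,-0.0066,0,0,0],[0,-0.0322,0,-0.0066,0,0,0],[0,-0.0322,0,-0.0066,0,0,0],[0,-0.0322,0,-0.0066,0,0,0]]'
python3 -m pendant '[[0,-0.0322,0,-0.0066,0,0,0],[0,0,0.02,0,0,0.012,0],[0,0,0.02,0,0,0,0],[0,0,0,0,0,0,0],[0,0,0,0,0,0,0]]'
python3 fit.py wrist bow_square
```

```text
time: 21.85
eef_pos: [0.4738, 0.135, 0.3273]
ee_rot: [-1.564, 0.175, -0.175]
wrist_force: [-0.0, -0.2, 0.6]
finger_gap: 0.0428
time: 22.27
eef_pos: [0.4419, 0.1357, 0.2871]
ee_rot: [-1.564, 0.186, -0.183]
wrist_force: [-0.2, 0.0, 0.3]
finger_gap: 0.0423
tcp [0.4419 0.1357 0.2871] psi -0.2348 gap 0.0423 t 22.2667
bow_square wrist 0.58 [249 249 250] len 0.1357 org [0.4509 0.1899] yaw -0.247
   place 0.72 [0.4526 0.191 ]
```

```bash
python3 -m pendant '[[0,-0.002,0.03,0.005,0,0.01,0],[0,-0.0018,0.035,0.0045,0,0,0],[0,0,0.025,0,0,0,0],[0,0,0.012,0,0,0,0],[0,0,0,0,0,0,0]]'
python3 -m pendant '[[0,0,0,0,0,0,0],[0,0,0.005,0,0,0,0],[0,0,0.0035,0,0,0,0],[0,0,0,0,0,0,0],[-1,0,0,0,0,0,0]]' 40
python3 -m pendant '[[-1,0,0,0,0,0,0],[-1,0,0,0,0,0,0],[-1,0,0,0,0,0,0],[-1,0,0,0,0,0,0],[-1,0,0,0,0,0,0]]'
python3 wl.py
```

```text
time: 22.83
eef_pos: [0.44, 0.1456, 0.1831]
ee_rot: [-1.564, 0.196, -0.189]
wrist_force: [0.1, 0.6, -0.7]
finger_gap: 0.0426
time: 23.25
eef_pos: [0.4414, 0.1459, 0.1777]
ee_rot: [-1.562, 0.192, -0.193]
wrist_force: [-0.3, -0.4, -1.1]
finger_gap: 0.032
time: 23.67
eef_pos: [0.4414, 0.1459, 0.1778]
ee_rot: [-1.562, 0.192, -0.193]
wrist_force: [-2.1, -0.1, 6.1]
finger_gap: 0.0125
tcp [0.4414 0.1459 0.1778] psi -0.2449 ydir [ 0.001  0.    -1.   ] gap 0.0125348669648035 t 23.6667 F [-2.1 -0.1  6.1]
```

```bash
python3 -m pendant '[[-1,0,-0.015,0,0,0,0],[-1,0,-0.025,0,0,0,0],[-1,0,-0.03,0,0,0,0],[-1,0,-0.03,0,0,0,0],[-1,0,-0.02,0,0,0,0]]'
python3 -m pendant '[[-1,0.0321,0,0.00985,0,0,0],[-1,0.0321,0,0.00985,0,0,0],[-1,0.0321,0,0.00985,0,0,0],[-1,0.0321,0,0.00985,0,0,0],[-1,0.0321,0,0.00985,0,0,0]]'
python3 -m pendant '[[-1,0.0321,0,0.00985,0,0,0],[-1,0,0,0,0,-0.025,0],[-1,0,0.03,0,0,0,0],[-1,0,0.03,0,0,0,0],[-1,0,0.025,0,0,0,0]]'
python3 -m pendant '[[-1,0,0.015,0,0,0,0],[-1,0,0.0025,0,0,0,0],[-1,0,0,0,0,0,0],[-1,0,0,0,0,0,0],[-1,0,0,0,0,0,0]]'
python3 wl.py w8
python3 -c "
import cv2;i=cv2.imread('pics/w8.png')[60:380,130:390];cv2.imwrite('pics/w8c.png',cv2.resize(i,None,fx=1.85,fy=1.85,interpolation=2))"
```

```text
time: 24.08
eef_pos: [0.4414, 0.1459, 0.2998]
ee_rot: [-1.561, 0.191, -0.194]
wrist_force: [-0.3, 0.8, -1.1]
finger_gap: 0.0122
time: 24.5
eef_pos: [0.61, 0.1547, 0.2966]
ee_rot: [-1.562, 0.193, -0.192]
wrist_force: [0.4, 0.3, -0.8]
finger_gap: 0.0121
time: 24.92
eef_pos: [0.6418, 0.1563, 0.2098]
ee_rot: [-1.564, 0.174, -0.172]
wrist_force: [-0.7, 0.3, -1.7]
finger_gap: 0.0121
time: 25.33
eef_pos: [0.6433, 0.1566, 0.1971]
ee_rot: [-1.563, 0.17, -0.175]
wrist_force: [0.6, -0.1, -0.6]
finger_gap: 0.0121
tcp [0.6433 0.1566 0.1971] psi -0.22 ydir [ 0.003  0.001 -1.   ] gap 0.012135839866880901 t 25.3333 F [ 0.6 -0.1 -0.6]
297.3186396354542 [[ 0.976  0.211  0.057  0.659]
 [-0.218  0.939  0.266  0.224]
 [ 0.003 -0.272  0.962  0.166]
 [ 0.     0.     0.     1.   ]]
```

View pics/w8c.png

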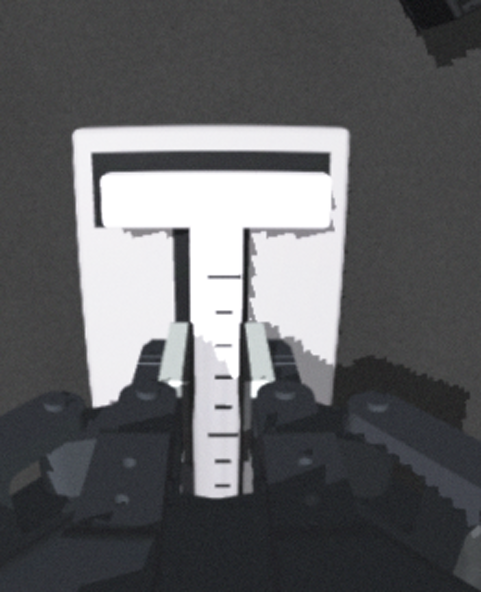

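```bash
python3 - <<'E'
from rel import *
k=lambda u,v:(130+u/1.85,60+v/1.85)
rel([k(75,130),k(350,130)],[k(102,174),k(332,174)],7,9,.1778)
rel([k(92,153),k(330,153)],[k(102,174),k(332,174)],7,9,.1778)  # z: add 7
E
```

```text
psi -0.21995960857384247 mat yaw -0.22098889475187303 mat [0.65284823 0.20016699] tool [0.65411211 0.20010698] widths 0.07791211492877868 0.05874251786329634 shift tool x,z (mm) [-1.2 -0.2]
psi -0.21994562559775394 mat yaw -0.22127640647793878 mat [0.65076218 0.19366268] tool [0.65392736 0.2000613 ] widths 0.06736398239804343 0.05878253671184346 shift tool x,z (mm) [-1.7 -6.9]
```

```bash
python3 -m pendant '[[-1,-0.0015,0,0,0,0,0],[-1,0,0.004,0,0,0,0],[-1,0,0.0025,0,0,0,0],[-1,0,0.0013,0,0,0,0],[-1,0,0,0,0,0,0]]'
python3 -m pendant '[[-0.4,0,0,0,0,0,0],[-0.4,0,0,0,0,0,0],[-0.4,0,0,0,0,0,0],[-0.4,0,0,0,0,0,0],[-0.4,0,0,0,0,0,0]]'
python3 -m pendant '[[-0.4,0,-0.03,0,0,0,0],[-0.4,0,-0.04,0,0,0,0],[-0.4,0,-0.04,0,0,0,0],[-0.4,0,-0.03,0,0,0,0],[0,0,0,0,0,0,0]]'
python3 wl.py w9
```

```text
time: 25.9
eef_pos: [0.6412, 0.1569, 0.1898]
ee_rot: [-1.564, 0.172, -0.173]
wrist_force: [-10.2, -1.4, 21.0]
finger_gap: 0.0119
time: 26.32
eef_pos: [0.6406, 0.1568, 0.1863]
ee_rot: [-1.564, 0.173, -0.172]
wrist_force: [-0.6, -0.1, 1.0]
finger_gap: 0.0256
time: 26.73
eef_pos: [0.6431, 0.1572, 0.3363]
ee_rot: [-1.56, 0.163, -0.183]
wrist_force: [0.7, -0.2, 1.3]
finger_gap: 0.0362
tcp [0.6431 0.1572 0.3363] psi -0.22 ydir [ 0.013  0.002 -1.   ] gap 0.03621988950208653 t 26.7333 F [ 0.7 -0.2  1.3]
297.3186396354542 [[ 0.976  0.213  0.047  0.659]
 [-0.218  0.939  0.264  0.225]
 [ 0.012 -0.268  0.963  0.305]
 [ 0.     0.     0.     1.   ]]
```

View pics/w9.png

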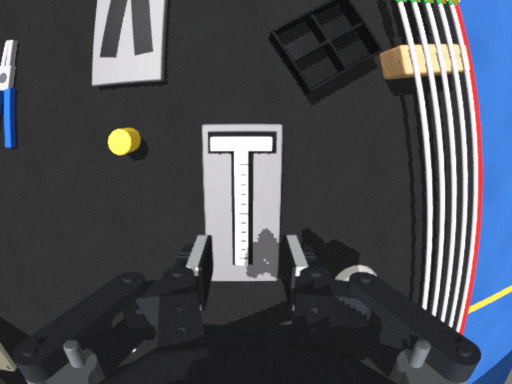

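The bow square is even inside its outline: crossbar at (240,143), blade down to (240,265). Next I fly over the pliers mat.

```bash
python3 -m pendant '[[0,-0.0165,0,0.0275,0,0,0],[0,-0.0165,0,0.0275,0,0,0],[0,-0.0165,0,0.0275,0,0,0],[0,-0.0165,0,0.0275,0,0,0],[0,-0.0165,0,0.0275,0,0,0]]'
python3 -m pendant '[[0,-0.0165,0,0.0275,0,0,0],[0,-0.0165,0,0.0275,0,0,0],[0,0,0,0,0,0,0],[0,0,0,0,0,0,0],[0,0,0,0,0,0,0]]'
python3 fit.py wrist pliers_mat pliers; python3 sil.py wrist pliers
```

```text
time: 27.2
eef_pos: [0.5893, 0.31, 0.3249]
ee_rot: [-1.565, 0.175, -0.171]
wrist_force: [-0.5, 0.0, 0.4]
finger_gap: 0.0428
time: 27.62
eef_pos: [0.5698, 0.3695, 0.3253]
ee_rot: [-1.566, 0.173, -0.171]
wrist_force: [-0.1, -0.6, -0.2]
finger_gap: 0.0423
tcp [0.5698 0.3695 0.3253] psi -0.2194 gap 0.0423 t 27.6167
pliers_mat wrist 0.84 [168 168 171] len 0.1734 org [0.5868 0.4446] yaw -0.241
   place 0.7 [0.5842 0.4432]
   place 0.86 [0.3995 0.3962]
SIL pliers wrist 0.88 len 0.1439 exp 0.145 org [0.5868 0.4435] yaw -0.241
```

```bash
python3 -m pendant '[[0.3,-0.0296,0,-0.0104,0,0,0],[0.3,-0.0296,0,-0.0104,0,0,0],[0.3,-0.0296,0,-0.0104,0,0,0],[0.3,-0.0296,0,-0.0104,0,0,0],[0.3,-0.0296,0,-0.0104,0,0,0]]'
python3 -m pendant '[[0.3,-0.0296,0,-0.0104,0,0,0],[0.3,0,0.02,0,0,0.1,0],[0.3,0,0.02,0,0,0.08,0],[0.3,0,0,0,0,0,0],[0.3,0,0,0,0,0,0]]'
python3 fit.py wrist pliers pliers; ls -t pics|head -1
```

```text
time: 28.43
eef_pos: [0.413, 0.3509, 0.3267]
ee_rot: [-1.564, 0.173, -0.173]
wrist_force: [-1.1, 1.0, 1.0]
finger_gap: 0.0554
time: 28.85
eef_pos: [0.3827, 0.3473, 0.2862]
ee_rot: [-1.55, 0.313, -0.311]
wrist_force: [1.1, -0.5, -0.3]
finger_gap: 0.0555
tcp [0.3827 0.3473 0.2862] psi -0.3976 gap 0.0555 t 28.85
   place 0.78 [0.3933 0.3972]
pliers wrist 0.57 [157 208 245] len 0.1361 org [0.3964 0.3962] yaw -0.4
   place 0.59 [0.393 0.394]
wrist_pliers_288.png
```

```bash
python3 -m pendant '[[0.3,-0.0035,0.025,0.005,0,0.002,0],[0.3,-0.003,0.035,0.0048,0,0,0],[0.3,0,0.028,0,0,0,0],[0.3,0,0,0,0,0,0],[0.3,0,0,0,0,0,0]]'
python3 wl.py w10 pliers:.011
```

```text
time: 29.57
eef_pos: [0.3804, 0.3588, 0.1978]
ee_rot: [-1.551, 0.317, -0.313]
wrist_force: [0.3, 0.8, 1.6]
finger_gap: 0.0555
tcp [0.3804 0.3588 0.1978] psi -0.4015 ydir [-0.003 -0.002 -1.   ] gap 0.055546604275737564 t 29.5667 F [0.3 0.8 1.6]
297.3186396354542 [[ 0.92   0.375  0.11   0.408]
 [-0.391  0.885  0.254  0.422]
 [-0.002 -0.276  0.961  0.166]
 [ 0.     0.     0.     1.   ]]
pliers 0.58 [167. 248.] [0.3974 0.3968 0.011 ]
```

View pics/w10.png

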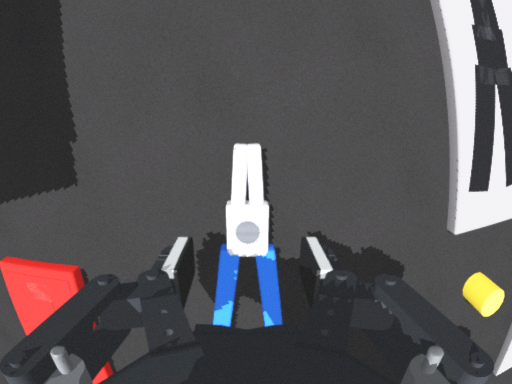

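The joint block at column 248 is centred between the pads at 185 and 310. I shift 2 mm forward, lower and grip.

```bash
python3 -m pendant '[[0.3,0,0.008,0.002,0,0,0],[0.3,0,0.007,0,0,0,0],[0.3,0,0.005,0,0,0,0],[0.3,0,0,0,0,0,0],[-1,0,0,0,0,0,0]]' 50
python3 -m pendant '[[-1,0,0,0,0,0,0],[-1,0,0,0,0,0,0],[-1,0,0,0,0,0,0],[-1,0,0,0,0,0,0],[-1,0,0,0,0,0,0]]'
python3 wl.py
```

```text
time: 30.08
eef_pos: [0.3816, 0.3609, 0.1784]
ee_rot: [-1.548, 0.316, -0.315]
wrist_force: [-0.6, 0.1, -0.4]
finger_gap: 0.0447
time: 30.5
eef_pos: [0.382, 0.3613, 0.1794]
ee_rot: [-1.547, 0.315, -0.316]
wrist_force: [-1.6, -1.3, 4.1]
finger_gap: 0.0219
tcp [0.382  0.3613 0.1794] psi -0.402 ydir [ 0.001  0.001 -1.   ] gap 0.02191064840135014 t 30.5 F [-1.6 -1.3  4.1]
```

```bash
python3 -m pendant '[[-1,0,-0.015,0,0,0,0],[-1,0,-0.025,0,0,0,0],[-1,0,-0.03,0,0,0,0],[-1,0,-0.03,0,0,0,0],[-1,0,-0.02,0,0,0,0]]'
python3 -m pendant '[[-1,0.027,0,0.01975,0,0,0],[-1,0.027,0,0.01975,0,0,0],[-1,0.027,0,0.01975,0,0,0],[-1,0.027,0,0.01975,0,0,0],[-1,0.027,0,0.01975,0,0,0]]'
python3 -m pendant '[[-1,0.0272,0,0.01975,0,0,0],[-1,0,0,0,0,-0.08,0],[-1,0,0.01,0,0,-0.081,0],[-1,0,0.03,0,0,0,0],[-1,0,0.03,0,0,0,0]]'
python3 -m pendant '[[-1,0,0.022,0,0,0,0],[-1,0,0.01,0,0,0,0],[-1,0,0,0,0,0,0],[-1,0,0,0,0,0,0],[-1,0,0,0,0,0,0]]'
python3 wl.py w11
python3 -c "
import cv2;i=cv2.imread('pics/w11.png')[60:380,130:390];cv2.imwrite('pics/w11c.png',cv2.resize(i,None,fx=1.85,fy=1.85,interpolation=2))"
```

```text
time: 30.92
eef_pos: [0.3821, 0.3613, 0.3014]
ee_rot: [-1.546, 0.314, -0.316]
wrist_force: [0.5, 1.5, -1.4]
finger_gap: 0.0221
time: 31.33
eef_pos: [0.5459, 0.3992, 0.298]
ee_rot: [-1.548, 0.316, -0.315]
wrist_force: [-0.5, 0.1, -0.8]
finger_gap: 0.0222
time: 31.75
eef_pos: [0.5784, 0.407, 0.2293]
ee_rot: [-1.56, 0.187, -0.191]
wrist_force: [-0.1, -1.0, -1.9]
finger_gap: 0.0216
time: 32.17
eef_pos: [0.5779, 0.407, 0.1982]
ee_rot: [-1.561, 0.188, -0.19]
wrist_force: [0.8, -0.5, -1.7]
finger_gap: 0.022
tcp [0.5779 0.407  0.1982] psi -0.241 ydir [ 0.002  0.001 -1.   ] gap 0.021982791424034816 t 32.1667 F [ 0.8 -0.5 -1.7]
297.3186396354542 [[ 0.971  0.23   0.064  0.595]
 [-0.239  0.935  0.264  0.474]
 [ 0.001 -0.272  0.962  0.167]
 [ 0.     0.     0.     1.   ]]
```

View pics/w11c.png

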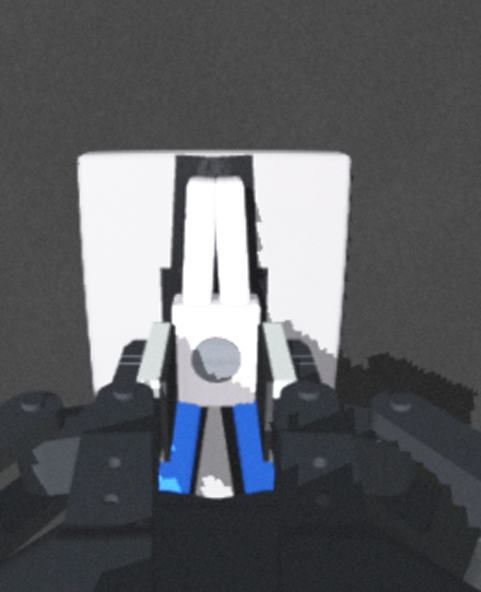

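```bash
python3 - <<'E'
from rel import *
k=lambda u,v:(130+u/1.85,60+v/1.85)
rel([k(78,154),k(351,155)],[k(187,178),k(243,178)],13,11,.1794)
rel([k(176,157),k(253,157)],[k(187,178),k(243,178)],13,11,.1794)  # z: add 1
E
```

```text
psi -0.24093198267414817 mat yaw -0.24509722397358388 mat [0.58719696 0.44348582] tool [0.58744326 0.44361184] widths 0.07863753299143694 0.014055567164875594 shift tool x,z (mm) [-0.2 -0.2]
psi -0.2409684218004224 mat yaw -0.24141002343267698 mat [0.58697324 0.44224881] tool [0.58744948 0.44359364] widths 0.02179887946042825 0.014080161568147374 shift tool x,z (mm) [-0.1 -1.4]
```

Aligned within half a millimetre. I lower by about 7 mm, release and retreat high, clear of the top view.

```bash
python3 -m pendant '[[-1,-0.0002,0.004,-0.0003,0,0,0],[-1,0,0.002,0,0,0,0],[-1,0,0.0012,0,0,0,0],[-1,0,0,0,0,0,0],[-1,0,0,0,0,0,0]]'
python3 -m pendant '[[-0.1,0,0,0,0,0,0],[-0.1,0,0,0,0,0,0],[-0.1,0,0,0,0,0,0],[-0.1,0,0,0,0,0,0],[-0.1,0,0,0,0,0,0]]'
python3 -m pendant '[[-0.1,0,-0.03,0,0,0,0],[-0.1,0,-0.04,0,0,0,0],[-0.1,0,-0.04,0,0,0,0],[-0.1,0,-0.03,0,0,0,0],[-0.1,0,0,0,0,0,0]]'
python3 -m pendant '[[0,-0.03,0,-0.02,0,0,0],[0,-0.03,0,-0.02,0,0,0],[0,-0.03,0,-0.02,0,0,0],[0,-0.03,0,-0.02,0,0,0],[0,-0.03,0,-0.02,0,0,0]]'
python3 - <<'E'
from h import *
c=optics.camera("top")["image"];save("final",cv2.resize(c[90:210,140:470],(800,291),interpolation=cv2.INTER_CUBIC))
print(finder.place_of("top","jar"))
E
python3 fit.py wrist jar
```

```text
time: 32.73
eef_pos: [0.5772, 0.4065, 0.1906]
ee_rot: [-1.562, 0.189, -0.189]
wrist_force: [-2.2, -1.7, 5.7]
finger_gap: 0.0222
time: 33.15
eef_pos: [0.5771, 0.4064, 0.1894]
ee_rot: [-1.563, 0.189, -0.189]
wrist_force: [0.8, 0.2, 0.4]
finger_gap: 0.0385
time: 33.57
eef_pos: [0.579, 0.4077, 0.34]
ee_rot: [-1.554, 0.18, -0.198]
wrist_force: [0.7, 1.1, 1.9]
finger_gap: 0.0382
time: 33.98
eef_pos: [0.406, 0.3444, 0.329]
ee_rot: [-1.563, 0.19, -0.189]
wrist_force: [-0.2, 0.3, 0.8]
finger_gap: 0.0431
[{'centre': [189.7, 310.0], 'confidence': 0.49}]
tcp [0.4026 0.3432 0.3267] psi -0.2395 gap 0.0426 t 34.0833
```

View pics/final.png

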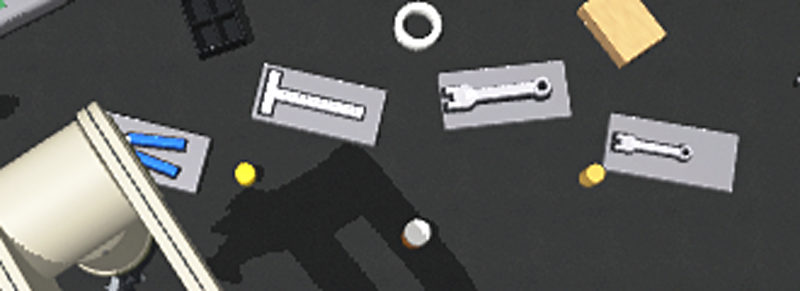

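The bow square, large wrench and small wrench sit in their outlines, and the jar stands at (417,233). The arm hides the pliers' head, so I move it aside and look once more.

```bash
python3 -m pendant '[[0,0,0,-0.035,0,0,0],[0,0,0,-0.035,0,0,0],[0,0,0,-0.035,0,0,0],[0,0,0,-0.035,0,0,0],[0,0,0,-0.035,0,0,0]]'
python3 - <<'E'
from h import *
c=optics.camera("top")["image"];save("final2",cv2.resize(c[110:220,150:310],(800,550),interpolation=cv2.INTER_CUBIC))
E
```

```text
time: 34.65
eef_pos: [0.3667, 0.1742, 0.3304]
ee_rot: [-1.562, 0.188, -0.19]
wrist_force: [0.2, -0.4, 0.7]
finger_gap: 0.0424
```

View pics/final2.png

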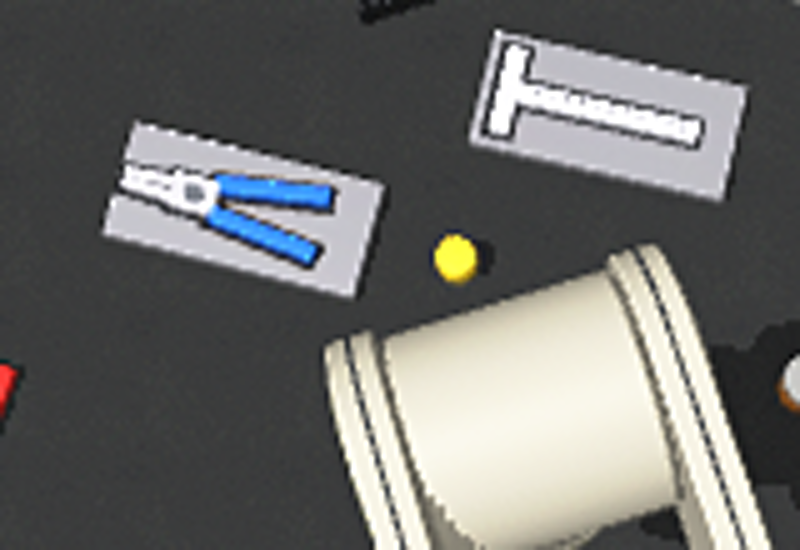

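The pliers lie over their outline, with the head at (150,183) toward the mat's head edge, so I hand in.

```bash
python3 -c "
from bench import workorder;print(workorder.sign_off())"
```

```text
the job is handed in; nothing more can be done
None
```

All four tools are on their own grey mats, over their outlines with heads at the outlines' heads. I placed them in the order given: larger wrench, smaller wrench, bow square, pliers. I signed off at about 35 s of the 122 s allowed.

- **Placement:** just before each release, the wrist view put the tool within about 1.5 mm of its outline, and I corrected any larger offset first. The last top views show all four tools inside their outlines. I viewed 16 pictures, the limit.
- **Bystanders:** the jar is upright where it stood, judged from the top view; the last wrist search did not find it. I did not touch the green wrench or the red mats.
- **Forces:** the highest wrist force I read at the end of a move was about 23 N, when setting down the bow square.
- **Disagreements:** the top camera placed the larger wrench's mat about 5 mm off from the wrist camera, so I used the wrist measurements for all the placements. After release, the outline fits of the smaller wrench and its silhouette differed by about 5 mm lengthwise. I put that down to the tool covering the silhouette, since the final top view looks right.

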